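# Heft the chocolate totes and bring the full ones to the rail

### The arm

A 7-joint arm with a two-finger parallel gripper is mounted at the origin on the work surface. World frame = base frame: x ahead of the robot, y to its left, z up, the work surface at z = 0. Lengths are in mm, angles in rad, forces in N, time in s.
With the tool pointing down it reaches from about 400 to 875 mm from the base axis. Payload 4.4 kg.
Tool frame: the origin (TCP) lies on the centre line of the jaws, within the pads' length; the fingertips stand 19 mm ahead of it and the grasp point (between the pads) is the TCP; z points along the fingers, y is the line along which they close (so a half turn about z gives the same grasp; the last joint's range is limited). The gripper opens to 85 mm and grips with 20 to 120 N. Pads are 22 mm wide; open, the fingers measure 114 mm over their backs; the gripper's body (76 mm by 85 mm) begins 54 mm behind the grasp point. The pads swing forward as they close: fully open they stand 13 mm farther back than shut.
Start: joints at [1.072, 0.628, 0.038, 1.517, -0.027, 0.996, -0.02], TCP at [272.647, -590.069, 250.313] pointing down, gripper open.
Joint ranges: [-3.06, 3.06], [-0.37, 2.12], [-1.25, 1.32], [0.18, 2.47], [-1.1, 4.24], [0.23, 1.98], [-2.94, 2.94]. Speed limits (rad/s): [2.57, 2.57, 3.14, 3.14, 3.14, 3.14, 3.14].

### API

Orientations are given as [roll, pitch, yaw] about the fixed x, y, z axes, in that order (R = Rz(yaw) Ry(pitch) Rx(roll)).
In Python, from cell import ctrl, viewer, silhouettes gives the robot as it stands.
- The arm moves only by the shell command python3 -m creep 'ROWS'. ROWS is JSON, a list of rows, each an object with "jaw": the gripper command: -1 is shut, 1 is fully open, values between are in proportion; "xyz": the shift along the tool's x, y, z in mm, a list of three; "angular": the turn, a rotation vector about the tool's x, y, z in rad, a list of three. In form: [{"jaw": jaw, "xyz": [tx, ty, tz], "angular": [rx, ry, rz]}, ...]. A call has 1 to 12 rows; each row is the pose to reach, as a shift and turn from the pose commanded when the call began, along the tool's axes at that moment; what a row does not reach only later rows make up. A row lasts 1/8 s, in which the tool goes at most 62.5 mm and 10.7 degrees, less where a joint would pass 70% of its speed; a pose out of reach is approached as far as the arm can. A call with a gripper value outside its range is refused whole. The fingers move at their own pace and stop on an object; the grip force is fixed at half the most. Time passes only in rows, so rows that repeat a pose let the fingers close. It gives the time, the measured TCP pose, the force, the opening and the grip force at its end, in the units of the state.
- ctrl.read_state(): the state, without advancing time (a new reading comes with each control period).
- viewer.get_image(name): name is "scene" or "top" or "wrist"; returns (picture, depth): 480x640x3 uint8, red, green, blue; 480x640 float32, mm along the optical axis (not along the pixel's ray), 0 where there is no reading.
- viewer.camera_model(name): a dict with "fx", "fy", "cx", "cy" (pixels), "T" (4x4, takes a point from camera to world coordinates). Camera axes: x right, y down, z forward; pixel columns grow to the right and rows downward; lengths in mm; the calibration is good to about 2 mm. A picture is of the moment at which its call begins: read the wrist's pose just before it. camera_model takes no time and is no camera call; for the wrist camera it gives the pose at the moment of the call.
- ctrl.finish_job(): hands the job in; it is judged then, once.
Trained networks look in the newest picture that a camera, given by its name, has taken for a name from the list of things; names that differ only in an ending like _2 or _b are one class to them, and where a whole thing is asked for, a point or a joint stands for the part that bears it (a point fixed in the world has none). Each returns a list of dicts, best first, with "score" (0 to 1); they miss things now and then, are a little off and sometimes report something else, mostly with a low value. They report only what shows in the picture. A call takes as long as a camera call. They do not tell look-alikes from the thing itself.
- silhouettes(camera, target): "pixels" (480x640 bool, what is visible of it) and "xy" ([column, row] in pixels, amid what is visible of it).
The state is a dict: "clock": time; "qpos": joint angles; "qd": joint speeds; "tau": joint torques, N m; "eef_pos": TCP position; "tool_rot": TCP orientation; "force": force on the tool from outside, world axes, zero at the start; "torque": the same for the moment, N m; "width": finger opening in mm; "gripper_force": force on a finger pad.
Only numpy, scipy, OpenCV 4.12 (cv2) and the standard library are available. Lean on these libraries where they do the work, as an engineer would, in place of code of your own. Each camera call takes 0.05 s, during which the arm holds its last target. There are 200 camera calls.

### The job

Some of the three lidded totes are full of chocolate and some are empty. In the order dark brown, orange, white, take each by its grab handle and tip that end up by about a centimetre, keeping the far end on the slab, to feel its weight; pull each full tote gently along the slab until its front sits flush against the steel rail, and leave each empty one where it stands. Leave the spoon, the jar, the can and the scraper alone.

Things in the scene. Friction and masses are not known exactly. Their poses are not given: they have to be found in the camera images.
- dark_centre (a point): tote with the dark brown lid: closed grey box 160 long (its x) x 110 wide (y) x 85 mm high with lid, loose on the slab; this point is its centre, 42.5 mm up. x points from the grab-handle end (front, facing rail and robot) to the far end, z up. Empty about 0.28 kg, full 0.79 to 0.91 kg, mass centred; nothing shows which. One or two of the three are full; places and contents change every time
- dark_grab (a point): middle of that tote's black grab handle: an upright block 18 (tote x) x 26 (tote y) x 41 mm high over the lid, top 130 mm, foot 89 mm above the tote's underside, 50 mm in front of the tote's middle. It is hinged at its foot and swings freely fore and aft (up to 0.35 rad, a light spring rights it), so a hand kept upright lifts the end without twisting it
- dark_front (a point): middle of that tote's front foot edge, 80 mm in front of its middle, 6 mm up; the front of foot and lid are one upright plane
- dark_heel (a point): middle of that tote's far bottom edge, 80 mm behind its middle, on which it pivots when the grab end is lifted. Then the handle carries 0.5 to 0.7 of the weight
- milk_centre (a point): tote with the orange lid: closed grey box 160 long (its x) x 110 wide (y) x 85 mm high with lid, loose on the slab; this point is its centre, 42.5 mm up. x points from the grab-handle end (front, facing rail and robot) to the far end, z up. Empty about 0.28 kg, full 0.79 to 0.91 kg, mass centred; nothing shows which. One or two of the three are full; places and contents change every time
- milk_grab (a point): middle of that tote's black grab handle: an upright block 18 (tote x) x 26 (tote y) x 41 mm high over the lid, top 130 mm, foot 89 mm above the tote's underside, 50 mm in front of the tote's middle. It is hinged at its foot and swings freely fore and aft (up to 0.35 rad, a light spring rights it), so a hand kept upright lifts the end without twisting it
- milk_front (a point): middle of that tote's front foot edge, 80 mm in front of its middle, 6 mm up; the front of foot and lid are one upright plane
- milk_heel (a point): middle of that tote's far bottom edge, 80 mm behind its middle, on which it pivots when the grab end is lifted. Then the handle carries 0.5 to 0.7 of the weight
- white_centre (a point): tote with the cream white lid: closed grey box 160 long (its x) x 110 wide (y) x 85 mm high with lid, loose on the slab; this point is its centre, 42.5 mm up. x points from the grab-handle end (front, facing rail and robot) to the far end, z up. Empty about 0.28 kg, full 0.79 to 0.91 kg, mass centred; nothing shows which. One or two of the three are full; places and contents change every time
- white_grab (a point): middle of that tote's black grab handle: an upright block 18 (tote x) x 26 (tote y) x 41 mm high over the lid, top 130 mm, foot 89 mm above the tote's underside, 50 mm in front of the tote's middle. It is hinged at its foot and swings freely fore and aft (up to 0.35 rad, a light spring rights it), so a hand kept upright lifts the end without twisting it
- white_front (a point): middle of that tote's front foot edge, 80 mm in front of its middle, 6 mm up; the front of foot and lid are one upright plane
- white_heel (a point): middle of that tote's far bottom edge, 80 mm behind its middle, on which it pivots when the grab end is lifted. Then the handle carries 0.5 to 0.7 of the weight
- rail_face (a point): the fixed steel stop rail, 20 wide x 760 long x 30 mm high, between the robot and the totes; this point is the middle of its face towards the totes, 15 mm up; x points out of the face towards the totes, y along the rail. The rail does not give
- rail: the same rail; origin under its centre, axes as rail_face, which lies 10 mm further along x
- slab: the dark polished stone slab on which rail and totes stand, 400 x 840 mm, 10 mm thick, lying fixed on the work surface: its top is 10 mm above the work surface; origin under its centre. The totes slide on it with friction of about 0.16 to 0.24
- spoon: bystander: steel spoon about 170 mm long, lying between two totes; origin at its underside. Leave it alone
- nibs: bystander: small amber jar, 40 mm across, 70 mm high, standing between two totes; origin at its underside. Leave it alone
- cocoa: bystander: can with paper label, 76 mm across, 120 mm high, to the left of the slab; origin at its underside. Leave it alone
- scraper: bystander: steel-bladed scraper with a wooden handle, lying to the right of the slab; origin at its underside. Leave it alone
- dark: the same tote (dark brown lid); origin at the middle of its underside
- milk: the same tote (orange lid); origin at the middle of its underside
- white: the same tote (cream white lid); origin at the middle of its underside
Things that resemble listed ones, but are neither listed nor needed, are in the scene too. What is shaped like the milk but yellow is not meant. Leave any purple look-alike of the white alone.

How it is judged:
By the outcome, as a careful person would: the job done as asked, in the order asked, and still so for the second after the job is handed in, with the robot touching nothing.
It also fails if it takes over 72 s, if anything falls off the work surface, if the arm or the gripper's body presses on something with over 40 N, if the wrist force passes 120 N, or if a joint passes its speed limit or range.

## Working session

There is one attempt and no reset: what is moved stays moved. The work goes in short steps, Python scripts to look and compute and a shell command to move; the robot and the scene stay as the last step left them, time stands still between calls to the robot, and variables do not carry over. Pictures are saved under pics/ and viewed, at most 10 in all, crops included, and the job is handed in when it is done.

```bash
mkdir -p pics; python3 - <<'E'
from cell import ctrl, viewer
import cv2
s=ctrl.read_state();print({k:s[k] for k in s})
for n in("top","scene"):
    p,d=viewer.get_image(n);cv2.imwrite(f"pics/{n}0.png",p[...,::-1]);m=viewer.camera_model(n);print(n,m)
E
```

```text
{'clock': 0.0, 'qpos': array([ 1.072204  ,  0.62933036,  0.03846925,  1.51835097, -0.02699437,
        0.99629718, -0.01995509]), 'qd': array([ 1.30401768e-03,  1.92744821e-03, -3.10254905e-04,  9.52047511e-04,
        9.62311840e-05,  4.84064849e-04,  3.53294450e-04]), 'tau': array([-1.09138044e-03, -5.63395715e+01,  1.22622952e+00, -1.93442935e+01,
        1.10937614e-02,  1.05314990e-02,  1.90301773e-05]), 'eef_pos': array([ 272.38385161, -589.53883633,  249.40522378]), 'tool_rot': array([-3.13972608e+00,  4.41637522e-05,  4.32818648e-01]), 'force': array([-0.05160122, -0.27313528, -0.28899102]), 'torque': array([0.04052529, 0.08420955, 0.04296826]), 'gripper_force': 0.0, 'width': 85.51180951536335}
top {'fx': 448.12439682367244, 'fy': 448.12439682367244, 'cx': 323.14280315182873, 'cy': 236.91056386983132, 'T': array([[-1.12716211e-02, -9.95599806e-01,  9.30267575e-02,
         3.80135815e+02],
       [-9.99889112e-01,  1.21276676e-02,  8.64194687e-03,
        -1.29018251e+01],
       [-9.73211821e-03, -9.29190332e-02, -9.95626104e-01,
         1.22678819e+03],
       [ 0.00000000e+00,  0.00000000e+00,  0.00000000e+00,
         1.00000000e+00]])}
scene {'fx': 438.6536770193011, 'fy': 438.6536770193011, 'cx': 314.64058572093745, 'cy': 237.50955401160468, 'T': array([[-2.84172195e-01,  5.38192555e-01, -7.93470187e-01,
         1.42021139e+03],
       [ 9.58773229e-01,  1.59305884e-01, -2.35320060e-01,
         2.70768722e+02],
       [-2.43034648e-04, -8.27629391e-01, -5.61274916e-01,
         7.82418908e+02],
       [ 0.00000000e+00,  0.00000000e+00,  0.00000000e+00,
         1.00000000e+00]])}
```

View pics/top0.png

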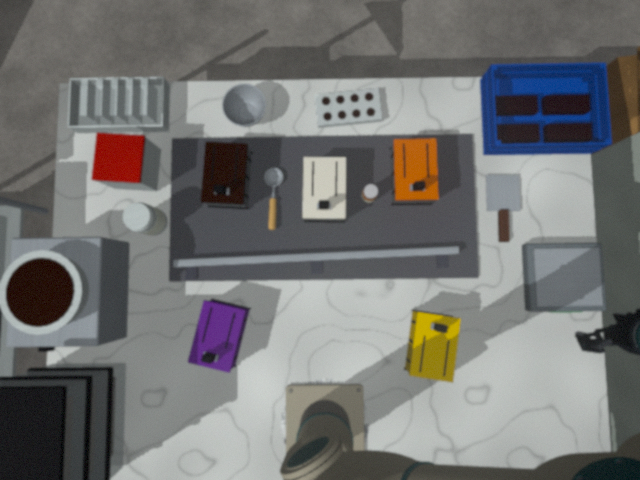

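View pics/scene0.png

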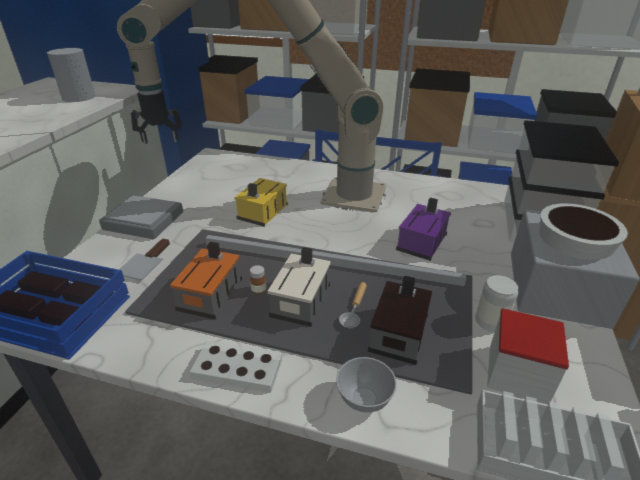

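```bash
cat > h.py <<'E'
from cell import ctrl, viewer, silhouettes
import cv2, numpy as np
def cloud(n):
    p,d=viewer.get_image(n); m=viewer.camera_model(n)
    v,u=np.mgrid[:480,:640]
    P=np.stack([(u-m["cx"])/m["fx"]*d,(v-m["cy"])/m["fy"]*d,d],-1)
    W=P@m["T"][:3,:3].T+m["T"][:3,3]; W[d==0]=np.nan
    return p,d,W
def rect(Q):
    (c,s,a)=cv2.minAreaRect(Q.astype(np.float32)); B=cv2.boxPoints((c,s,a))
    e=[B[1]-B[0],B[2]-B[1]]; l=max(e,key=np.linalg.norm); 
    if l[0]<0:l=-l
    return np.array(c),s,np.arctan2(l[1],l[0])
E
python3 - <<'E'
from h import *
p,d,W=cloud("top")
for t in("dark","milk","white"):
    for r in silhouettes("top",t)[:3]:
        M=cv2.dilate(r["pixels"].astype(np.uint8),np.ones((3,3)))>0
        Q=W[M]; z=Q[:,2]
        L=Q[(z>85)&(z<106)]; H=Q[(z>118)&(z<155)]
        if len(L)>50: 
            c,s,a=rect(L[:,:2]); print(t,r["score"],r["xy"],"lid",c.round(1),np.round(s,1),round(a,4),"z",np.median(L[:,2]).round(1),"H",np.median(H,0).round(1),len(H))
        else: print(t,r["score"],r["xy"],len(Q))
for t in("dark_grab","milk_grab","white_grab"):
    for r in silhouettes("top",t)[:3]:
        Q=W[r["pixels"]];print(t,round(r["score"],2),np.round(r["xy"]),len(Q),np.nanmedian(Q,0).round(1))
for t in("rail","spoon","nibs"):
  for r in silhouettes("top",t)[:2]:
    Q=W[r["pixels"]];z=Q[:,2];print(t,r["score"],np.nanpercentile(Q,[2,50,98],0).round(0).tolist())
    if t=="rail":
        L=Q[(z>32)&(z<50)];c,s,a=rect(L[:,:2]);print(c,s,a,np.median(L[:,2]),len(L))
        # centre line fit
        k=np.polyfit(L[:,1],L[:,0],1);print("x=",k)
E
```

```text
dark 0.75 [223.7, 174.1] lid [657.9 250.7] [111.4 161.2] -0.0722 z 95.1 H [606.1 251.9 138.7] 101
dark 0.24 [274.5, 183.5] 701
milk 0.85 [410.7, 169.6] lid [ 660.5 -243.8] [161.2 111.2] 0.0046 z 95.0 H [ 608.9 -242.6  138.8] 95
milk 0.59 [433.4, 349.1] lid [ 210.6 -279. ] [109.8 159.4] -0.156 z 86.6 H [ 259.2 -286.1  129.8] 90
milk 0.24 [226.5, 171.0] lid [657.9 250.7] [111.4 161.2] -0.0722 z 95.1 H [606.1 251.9 138.7] 101
white 0.94 [217.6, 334.2] lid [241.8 267.5] [109.9 159.8] -0.2444 z 86.7 H [194.  279.2 129.5] 95
white 0.85 [322.9, 188.8] lid [615.9  -7.3] [109.8 161.1] -0.0361 z 95.1 H [563.7  -6.5 139.3] 86
dark_grab 0.62 [220. 188.] 118 [605.9 251.  137.8]
dark_grab 0.51 [326. 186.] 2781 [608.8  -7.2  95.1]
milk_grab 0.72 [146. 216.] 1113 [538.5 446.5 116.9]
milk_grab 0.68 [420. 184.] 91 [ 607.  -240.6  138.3]
milk_grab 0.45 [442. 327.] 99 [ 261.  -281.8  128.5]
white_grab 0.68 [208. 355.] 98 [195.9 277.  129. ]
white_grab 0.31 [226. 176.] 3173 [651.2 243.5  94.5]
rail 0.96 [[397.0, -342.0, 10.0], [438.0, 21.0, 39.0], [459.0, 379.0, 44.0]]
[440.9954834   16.99243164] (20.13016128540039, 755.7820434570312) -1.5356679 40.04315419682837 2090
x= [-3.52331776e-02  4.41233323e+02]
rail 0.58 [[579.0, 195.0, 26.0], [651.0, 243.0, 95.0], [732.0, 302.0, 138.0]]
[630.05218506 217.20117188] (84.47649383544922, 182.74806213378906) -0.6671361 41.58929609312679 108
x= [ -0.99767643 848.49715106]
spoon 0.86 [[521.0, 114.0, 10.0], [631.0, 133.0, 23.0], [681.0, 152.0, 33.0]]
nibs 0.8 [[588.0, -144.0, 18.0], [602.0, -126.0, 78.0], [623.0, -109.0, 83.0]]
```

```bash
cat >> h.py <<'E'
from scipy.spatial.transform import Rotation as Ro
def go(x,y,z,yaw):
    s=ctrl.read_state(); R=Ro.from_euler("xyz",s["tool_rot"])
    T=Ro.from_euler("xyz",[np.pi,0,yaw])
    print("from",s["eef_pos"].round(1),s["tool_rot"].round(4),"F",s["force"].round(2),"t",round(s["clock"],2),"w",round(s["width"],1))
    print("xyz",R.inv().apply(np.array([x,y,z])-s["eef_pos"]).round(1).tolist(),"ang",(R.inv()*T).as_rotvec().round(4).tolist())
E
python3 -m creep '[{"jaw":1,"xyz":[658,-625,25],"angular":[0,0,0.505]},{"jaw":1,"xyz":[658,-625,25],"angular":[0,0,0.505]},{"jaw":1,"xyz":[658,-625,25],"angular":[0,0,0.505]},{"jaw":1,"xyz":[658,-625,25],"angular":[0,0,0.505]},{"jaw":1,"xyz":[658,-625,25],"angular":[0,0,0.505]},{"jaw":1,"xyz":[658,-625,25],"angular":[0,0,0.505]},{"jaw":1,"xyz":[658,-625,25],"angular":[0,0,0.505]},{"jaw":1,"xyz":[658,-625,25],"angular":[0,0,0.505]},{"jaw":1,"xyz":[658,-625,25],"angular":[0,0,0.505]},{"jaw":1,"xyz":[658,-625,25],"angular":[0,0,0.505]},{"jaw":1,"xyz":[658,-625,25],"angular":[0,0,0.505]},{"jaw":1,"xyz":[658,-625,25],"angular":[0,0,0.505]}]'
python3 -c "
from h import *
go(607.5,253.5,220,-.0722)"
```

```text
clock: 2.1
eef_pos: [550.4, 108.6, 229.9]
tool_rot: [-3.142, -0.001, -0.072]
force: [1.1, -1.2, -0.1]
width: 85.3
gripper_force: 0.0
from [550.4 108.6 229.9] [-3.1415e+00 -1.0000e-03 -7.2200e-02] F [ 1.11 -1.17 -0.09] t 2.1 w 85.3
xyz [46.5, -148.6, 10.0] ang [-0.0001, -0.001, 0.0]
```

```bash
python3 -m creep '[{"jaw":1,"xyz":[46,-147,10],"angular":[0,0,0]},{"jaw":1,"xyz":[46,-147,10],"angular":[0,0,0]},{"jaw":1,"xyz":[46,-147,10],"angular":[0,0,0]},{"jaw":1,"xyz":[46,-147,10],"angular":[0,0,0]},{"jaw":1,"xyz":[46,-147,10],"angular":[0,0,0]}]'
python3 - <<'E'
from h import *
go(607.5,253.5,124,-.0722)
p,d,W=cloud("wrist");cv2.imwrite("pics/w1.png",p[...,::-1])
z=W[...,2]
Q=W[(z>130)&(z<150)];Q=Q[np.linalg.norm(Q[:,:2]-[607,253],axis=1)<35]
if len(Q): print("H",len(Q),rect(Q[:,:2]),np.median(Q,0))
Q=W[(z>85)&(z<105)]
print("lid",len(Q),Q.min(0),Q.max(0),rect(Q[:,:2]))
E
```

```text
clock: 2.72
eef_pos: [605.9, 248.5, 219.6]
tool_rot: [3.14, 0.0, -0.073]
force: [0.3, -0.4, 0.6]
width: 85.7
gripper_force: 0.0
from [605.9 248.5 219.6] [ 3.1402e+00  3.0000e-04 -7.3200e-02] F [ 0.34 -0.42  0.58] t 2.73 w 85.7
xyz [1.2, -5.2, 95.6] ang [0.0014, 0.0003, -0.001]
H 1873 (array([607.90734863, 254.5083313 ]), (25.998619079589844, 17.9177303314209), np.float32(1.5110276)) [609.53072455 254.23125759 139.84840075]
lid 54926 [512.70678848  48.57748532  85.00389089] [740.3679848  463.01149127 104.99318465] (array([633.53625488, 260.57165527]), (217.74281311035156, 410.87359619140625), np.float32(-1.5061005))
```

View pics/w1.png

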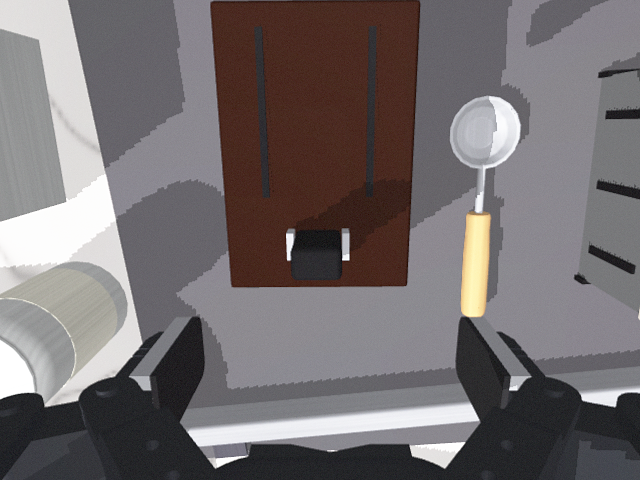

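```bash
python3 -m creep '[{"jaw":1,"xyz":[1.7,-6.1,20],"angular":[0,0,0]},{"jaw":1,"xyz":[1.7,-6.1,60],"angular":[0,0,0]},{"jaw":1,"xyz":[1.7,-6.1,85],"angular":[0,0,0]},{"jaw":1,"xyz":[1.7,-6.1,96],"angular":[0,0,0]},{"jaw":1,"xyz":[1.7,-6.1,96],"angular":[0,0,0]},{"jaw":1,"xyz":[1.7,-6.1,96],"angular":[0,0,0]},{"jaw":1,"xyz":[1.7,-6.1,96],"angular":[0,0,0]}]'
python3 - <<'E'
from h import *
go(608,254.5,123,-.067)
p,d,W=cloud("wrist")
z=W[...,2];Q=W[(z>88)&(z<100)&(abs(W[...,1]-252)<80)];Q=Q[np.isfinite(Q[:,0])]
print("lid",len(Q),Q.min(0),Q.max(0),rect(Q[:,:2]))
E
```

```text
clock: 3.65
eef_pos: [608.9, 256.1, 124.9]
tool_rot: [-3.141, -0.002, -0.072]
force: [1.1, 0.1, 0.7]
width: 85.2
gripper_force: 0.0
from [608.9 256.1 124.9] [-3.1406e+00 -1.9000e-03 -7.2300e-02] F [1.06 0.07 0.68] t 3.65 w 85.2
xyz [-0.8, 1.7, 1.9] ang [-0.001, -0.0019, -0.0053]
lid 104983 [574.1357613  192.85360396  91.5839413 ] [719.50631763 310.59566162  99.98506908] (array([646.5569458 , 252.46641541]), (110.82485961914062, 139.02049255371094), np.float32(-0.07036434))
```

```bash
python3 -m creep '[{"jaw":1,"xyz":[-0.5,1.3,1.5],"angular":[0,0,0]},{"jaw":1,"xyz":[-0.5,1.3,1.5],"angular":[0,0,0]}]'
python3 - <<'E'
from h import *
for i in range(4): go(608,254.5,123,-.07)
E
python3 -m creep '[{"jaw":-1,"xyz":[0,0,0],"angular":[0,0,0]},{"jaw":-1,"xyz":[0,0,0],"angular":[0,0,0]},{"jaw":-1,"xyz":[0,0,0],"angular":[0,0,0]},{"jaw":-1,"xyz":[0,0,0],"angular":[0,0,0]},{"jaw":-1,"xyz":[0,0,0],"angular":[0,0,0]},{"jaw":-1,"xyz":[0,0,0],"angular":[0,0,0]},{"jaw":-1,"xyz":[0,0,0],"angular":[0,0,0]}]'
```

```text
clock: 3.95
eef_pos: [607.6, 254.4, 122.3]
tool_rot: [3.141, -0.0, -0.072]
force: [0.6, -0.7, -0.3]
width: 85.5
gripper_force: 0.0
from [607.6 254.4 122.3] [ 3.1415 -0.     -0.0724] F [ 0.55 -0.73 -0.28] t 3.95 w 85.5
xyz [0.4, -0.1, -0.7] ang [0.0001, -0.0, -0.0024]
from [607.6 254.4 122.3] [ 3.1415 -0.     -0.0724] F [ 0.55 -0.73 -0.28] t 3.95 w 85.5
xyz [0.4, -0.1, -0.7] ang [0.0001, -0.0, -0.0024]
from [607.6 254.4 122.3] [ 3.1415 -0.     -0.0724] F [ 0.55 -0.73 -0.28] t 3.95 w 85.5
xyz [0.4, -0.1, -0.7] ang [0.0001, -0.0, -0.0024]
from [607.6 254.4 122.3] [ 3.1415 -0.     -0.0724] F [ 0.55 -0.73 -0.28] t 3.95 w 85.5
xyz [0.4, -0.1, -0.7] ang [0.0001, -0.0, -0.0024]
clock: 4.82
eef_pos: [607.7, 254.8, 122.3]
tool_rot: [-3.141, -0.0, -0.072]
force: [-0.6, -0.3, 1.0]
width: 25.3
gripper_force: 59.8
```

```bash
cat >> h.py <<'E'
def feel(n=8):
    F=[];P=[]
    for i in range(n):
        viewer.get_image("wrist"); s=ctrl.read_state(); F.append(s["force"]);P.append(s["eef_pos"])
    print("F",np.mean(F,0).round(2),"sd",np.std(F,0).round(2),"P",np.mean(P,0).round(1),"w",round(s["width"],1),"yaw",s["tool_rot"][2].round(3),"t",round(s["clock"],2))
E
python3 -c "
from h import *
feel()"
python3 -m creep '[{"jaw":-1,"xyz":[0.7,0,-1],"angular":[0,0,0]},{"jaw":-1,"xyz":[1.4,0,-2],"angular":[0,0,0]},{"jaw":-1,"xyz":[2.1,0,-3],"angular":[0,0,0]},{"jaw":-1,"xyz":[2.8,0,-4],"angular":[0,0,0]},{"jaw":-1,"xyz":[3.5,0,-5],"angular":[0,0,0]},{"jaw":-1,"xyz":[4.2,0,-6],"angular":[0,0,0]},{"jaw":-1,"xyz":[4.8,0,-7],"angular":[0,0,0]},{"jaw":-1,"xyz":[5.4,0,-8],"angular":[0,0,0]},{"jaw":-1,"xyz":[6,0,-9],"angular":[0,0,0]},{"jaw":-1,"xyz":[6,0,-9],"angular":[0,0,0]},{"jaw":-1,"xyz":[6,0,-9],"angular":[0,0,0]}]'
python3 - <<'E'
from h import *
feel(12)
p,d=viewer.get_image("scene");cv2.imwrite("pics/s1.png",cv2.resize(p[240:400,320:520,::-1],(800,600)))
E
```

```text
F [-0.21  0.62  1.8 ] sd [0.33 0.64 0.71] P [607.7 254.8 122.3] w 25.1 yaw -0.072 t 5.22
clock: 6.6
eef_pos: [613.6, 254.1, 131.1]
tool_rot: [3.141, 0.0, -0.072]
force: [1.3, 0.8, -5.5]
width: 25.4
gripper_force: 59.2
F [ 0.48 -0.28 -5.87] sd [0.55 0.42 0.38] P [613.6 254.1 131.1] w 25.5 yaw -0.072 t 7.2
```

View pics/s1.png

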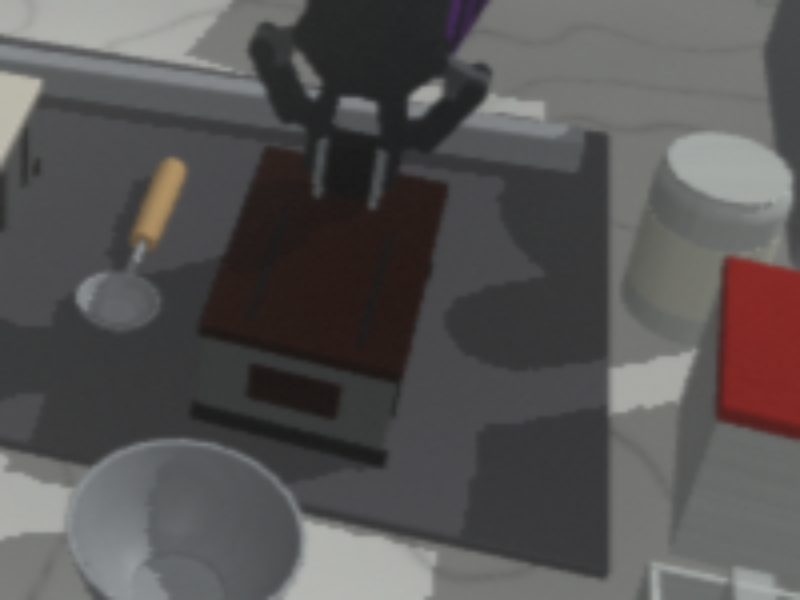

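```bash
python3 -m creep '[{"jaw":-1,"xyz":[-1.2,0,1.8],"angular":[0,0,0]},{"jaw":-1,"xyz":[-2.4,0,3.6],"angular":[0,0,0]},{"jaw":-1,"xyz":[-3.6,0,5.4],"angular":[0,0,0]},{"jaw":-1,"xyz":[-4.8,0,7.2],"angular":[0,0,0]},{"jaw":-1,"xyz":[-5.5,0,8.2],"angular":[0,0,0]},{"jaw":-1,"xyz":[-6,0,9],"angular":[0,0,0]},{"jaw":-1,"xyz":[-6,0,9],"angular":[0,0,0]}]'
python3 -m creep '[{"jaw":-1,"xyz":[-3,0.3,0],"angular":[0,0,-0.002]},{"jaw":-1,"xyz":[-9,0.9,0],"angular":[0,0,-0.008]},{"jaw":-1,"xyz":[-16,1.7,0],"angular":[0,0,-0.015]},{"jaw":-1,"xyz":[-24,2.5,0],"angular":[0,0,-0.023]},{"jaw":-1,"xyz":[-32,3.4,0],"angular":[0,0,-0.031]},{"jaw":-1,"xyz":[-40,4.2,0],"angular":[0,0,-0.039]},{"jaw":-1,"xyz":[-48,5.1,0],"angular":[0,0,-0.047]},{"jaw":-1,"xyz":[-56,5.9,0],"angular":[0,0,-0.055]},{"jaw":-1,"xyz":[-64,6.8,0],"angular":[0,0,-0.063]},{"jaw":-1,"xyz":[-72,7.6,0],"angular":[0,0,-0.07]},{"jaw":-1,"xyz":[-80,8.5,0],"angular":[0,0,-0.078]},{"jaw":-1,"xyz":[-88,9.3,0],"angular":[0,0,-0.086]}]'
python3 -c "
from h import *
go(472.5,250,122,.0352)"
```

```text
clock: 8.12
eef_pos: [607.6, 254.7, 122.3]
tool_rot: [-3.141, -0.0, -0.072]
force: [-1.8, -1.3, -3.1]
width: 25.2
gripper_force: 59.6
clock: 9.62
eef_pos: [518.8, 251.7, 122.3]
tool_rot: [-3.141, -0.0, 0.014]
force: [1.0, 0.2, -3.6]
width: 25.2
gripper_force: 59.5
from [518.8 251.7 122.3] [-3.1415e+00 -4.0000e-04  1.4300e-02] F [ 0.96  0.18 -3.57] t 9.62 w 25.2
xyz [-46.3, 1.1, 0.3] ang [-0.0001, -0.0004, -0.0209]
```

```bash
python3 -m creep '[{"jaw":-1,"xyz":[-7,0.2,0.2],"angular":[0,0,-0.007]},{"jaw":-1,"xyz":[-14,0.4,0.4],"angular":[0,0,-0.014]},{"jaw":-1,"xyz":[-21,0.6,0.6],"angular":[0,0,-0.021]},{"jaw":-1,"xyz":[-27,0.8,0.6],"angular":[0,0,-0.021]},{"jaw":-1,"xyz":[-32,0.9,0.6],"angular":[0,0,-0.021]},{"jaw":-1,"xyz":[-36,1,0.6],"angular":[0,0,-0.021]},{"jaw":-1,"xyz":[-39,1,0.6],"angular":[0,0,-0.021]},{"jaw":-1,"xyz":[-41,1,0.6],"angular":[0,0,-0.021]},{"jaw":-1,"xyz":[-42,1,0.6],"angular":[0,0,-0.021]}]'
python3 - <<'E'
from h import *
feel(6); go(472.5,250,122,.0352)
p,d,W=cloud("top")
r=silhouettes("top","rail")[0]; 
L=W[r["pixels"]];L=L[(L[:,2]>36)&(L[:,2]<45)];print("rail",np.polyfit(L[:,1],L[:,0],1))
M=(abs(W[...,2]-95)<6)&(abs(W[...,1]-250)<75)&(W[...,0]>430)&(W[...,0]<660)
print(rect(W[M][:,:2]))
cv2.imwrite("pics/t2.png",cv2.resize(p[130:290,160:373,::-1],(800,600)))
E
```

```text
clock: 10.75
eef_pos: [478.1, 250.5, 122.2]
tool_rot: [-3.141, -0.002, 0.035]
force: [3.7, 0.3, 4.3]
width: 25.3
gripper_force: 60.5
F [3.78 0.39 6.4 ] sd [0.58 0.14 0.63] P [478.  250.5 122.2] w 25.1 yaw 0.035 t 11.05
from [478.  250.5 122.2] [-3.1407e+00 -2.1000e-03  3.4600e-02] F [4.47 0.33 6.29] t 11.05 w 25.1
xyz [-5.5, 0.3, 0.2] ang [-0.0009, -0.0021, -0.0006]
rail [-3.55173086e-02  4.41496986e+02]
(array([528.76348877, 250.58428955]), (160.43626403808594, 109.46315002441406), np.float32(0.03543128))
```

View pics/t2.png

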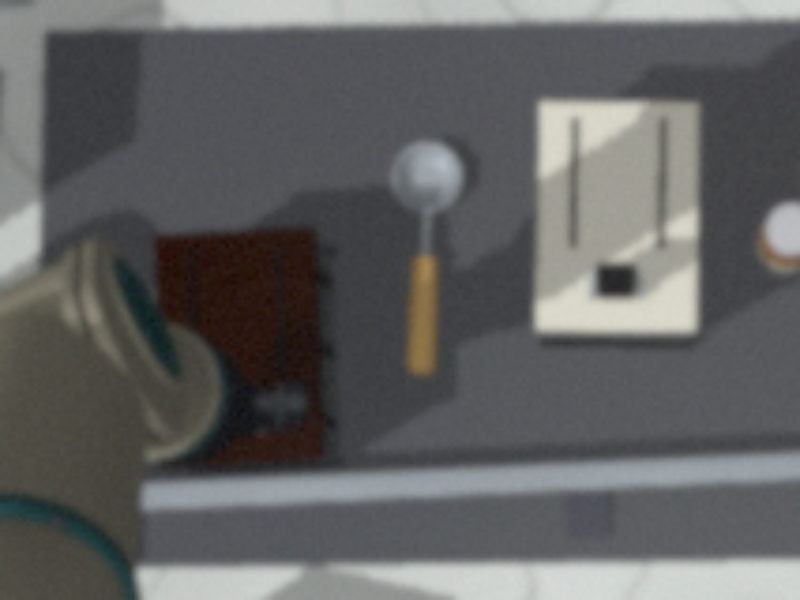

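```bash
python3 -m creep '[{"jaw":-1,"xyz":[0,0,-0.4],"angular":[0,0,0]},{"jaw":-1,"xyz":[-1,0,-0.4],"angular":[0,0,0]},{"jaw":-1,"xyz":[-2,0,-0.4],"angular":[0,0,0]},{"jaw":-1,"xyz":[-3,0,-0.4],"angular":[0,0,0]},{"jaw":-1,"xyz":[-4,0,-0.4],"angular":[0,0,0]},{"jaw":-1,"xyz":[-4.5,0,-0.4],"angular":[0,0,0]},{"jaw":-1,"xyz":[-4.5,0,-0.4],"angular":[0,0,0]}]'
python3 -c "
from h import *
feel(5)"
python3 -m creep '[{"jaw":-1,"xyz":[-0.7,0,0],"angular":[0,0,0]},{"jaw":-1,"xyz":[-0.7,0,0],"angular":[0,0,0]}]'
python3 -m creep '[{"jaw":-1,"xyz":[-0.7,0,0],"angular":[0,0,0]},{"jaw":-1,"xyz":[-0.7,0,0],"angular":[0,0,0]}]'
```

```text
clock: 12.02
eef_pos: [473.0, 250.0, 122.2]
tool_rot: [-3.141, -0.001, 0.035]
force: [4.7, -0.5, 5.4]
width: 25.2
gripper_force: 60.5
F [3.98 0.1  5.67] sd [0.26 0.24 0.41] P [473.  250.  122.2] w 25.3 yaw 0.035 t 12.28
clock: 12.52
eef_pos: [472.5, 250.0, 122.2]
tool_rot: [-3.141, -0.001, 0.034]
force: [3.9, -0.1, 4.9]
width: 24.8
gripper_force: 60.5
clock: 12.78
eef_pos: [472.3, 249.9, 122.2]
tool_rot: [-3.141, -0.002, 0.034]
force: [6.5, -0.2, 5.3]
width: 24.7
gripper_force: 60.4
```

```bash
python3 -m creep '[{"jaw":-1,"xyz":[-0.5,0,-0.2],"angular":[0,0,0]},{"jaw":-1,"xyz":[-0.7,0,-0.2],"angular":[0,0,0]}]'
python3 -m creep '[{"jaw":-1,"xyz":[-0.5,0,0],"angular":[0,0,0]},{"jaw":-1,"xyz":[-0.7,0,0],"angular":[0,0,0]}]'
python3 -c "
from h import *
feel(4)
p,d,W=cloud('wrist')
z=W[...,2]
M=(abs(z-95)<3)&(abs(W[...,1]-250)<70);Q=W[M];print('lid',rect(Q[:,:2]),Q[:,0].min())
M=(abs(z-40)<4)&(abs(W[...,0]-445)<25);Q=W[M];print('rail',len(Q))
"
```

```text
clock: 13.02
eef_pos: [472.2, 249.9, 122.2]
tool_rot: [-3.141, -0.003, 0.034]
force: [6.9, 0.6, 0.7]
width: 25.5
gripper_force: 60.1
clock: 13.28
eef_pos: [472.0, 249.9, 122.3]
tool_rot: [-3.141, -0.004, 0.033]
force: [8.6, -0.1, 0.8]
width: 25.3
gripper_force: 60.1
F [7.9  0.12 0.05] sd [0.68 0.14 0.44] P [472.1 249.9 122.3] w 25.8 yaw 0.033 t 13.47
lid (array([511.746521  , 251.09309387]), (134.7014923095703, 110.64015197753906), np.float32(0.036154162)) 442.53159099179834
rail 10514
```

```bash
python3 -m creep '[{"jaw":-1,"xyz":[0.8,0,0],"angular":[0,0,0]},{"jaw":0.2,"xyz":[0.8,0,0],"angular":[0,0,0]},{"jaw":1,"xyz":[0.8,0,0],"angular":[0,0,0]},{"jaw":1,"xyz":[0.8,0,0],"angular":[0,0,0]},{"jaw":1,"xyz":[0.8,0,0],"angular":[0,0,0]},{"jaw":1,"xyz":[0.8,0,-20],"angular":[0,0,0]},{"jaw":1,"xyz":[0.8,0,-60],"angular":[0,0,0]},{"jaw":1,"xyz":[0.8,0,-100],"angular":[0,0,0]},{"jaw":1,"xyz":[0.8,0,-100],"angular":[0,0,0]}]'
python3 - <<'E'
from h import *
p,d,W=cloud("wrist");z=W[...,2]
M=(abs(z-95)<4)&(abs(W[...,1]-250)<75);Q=W[M];print("lid",rect(Q[:,:2]),Q.min(0))
cv2.imwrite("pics/w3.png",p[...,::-1])
go(610.5,-244,225,.0046)
E
```

```text
clock: 14.65
eef_pos: [472.3, 250.8, 225.1]
tool_rot: [-3.139, -0.005, 0.035]
force: [0.0, 0.1, -0.1]
width: 85.5
gripper_force: 0.0
lid (array([520.2098999 , 250.67608643]), (159.88992309570312, 109.98734283447266), np.float32(0.035004653)) [439.50907828 193.26361611  91.00419095]
from [471.1 250.3 223.3] [-3.1402e+00 -2.1000e-03  3.4900e-02] F [ 0.26 -0.4  -1.62] t 14.7 w 85.8
xyz [122.1, 498.8, -2.1] ang [-0.0014, -0.0021, 0.0303]
```

View pics/w3.png

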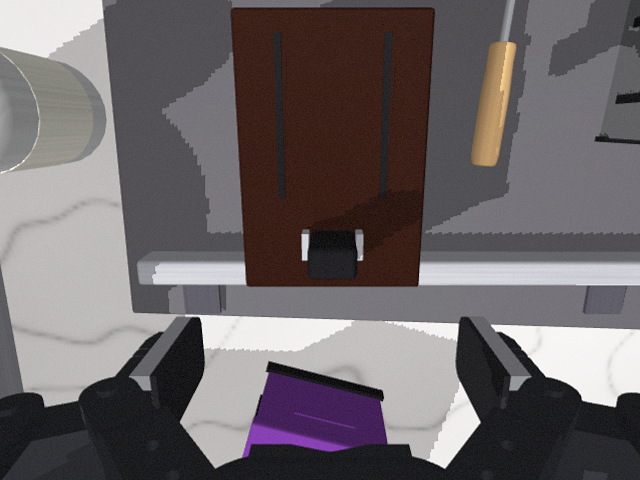

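```bash
python3 -m creep '[{"jaw":1,"xyz":[122,499,0],"angular":[0,0,0.030]},{"jaw":1,"xyz":[122,499,0],"angular":[0,0,0.030]},{"jaw":1,"xyz":[122,499,0],"angular":[0,0,0.030]},{"jaw":1,"xyz":[122,499,0],"angular":[0,0,0.030]},{"jaw":1,"xyz":[122,499,0],"angular":[0,0,0.030]},{"jaw":1,"xyz":[122,499,0],"angular":[0,0,0.030]},{"jaw":1,"xyz":[122,499,0],"angular":[0,0,0.030]},{"jaw":1,"xyz":[122,499,0],"angular":[0,0,0.030]},{"jaw":1,"xyz":[122,499,0],"angular":[0,0,0.030]},{"jaw":1,"xyz":[122,499,0],"angular":[0,0,0.030]},{"jaw":1,"xyz":[122,499,0],"angular":[0,0,0.030]},{"jaw":1,"xyz":[122,499,0],"angular":[0,0,0.030]}]'
cat >> h.py <<'E'
def look(x,y):
    feel(2); p,d,W=cloud("wrist"); z=W[...,2]
    Q=W[(z>130)&(z<150)];Q=Q[np.linalg.norm(Q[:,:2]-[x,y],axis=1)<35];Q=Q[abs(Q[:,2]-139.8)<2.5]
    c,s,a=rect(Q[:,:2]);print("H",c,s)
    Q=W[(abs(z-95)<4)&(abs(W[...,1]-y)<75)&(abs(W[...,0]-x-50)<95)];l=rect(Q[:,:2]);print("lid",l)
    go(c[0],c[1],123,l[2])
E
python3 -c "
from h import *
look(610.5,-244)"
```

```text
clock: 16.2
eef_pos: [610.1, -242.1, 222.1]
tool_rot: [-3.14, 0.0, 0.008]
force: [-0.4, -0.1, -0.4]
width: 85.6
gripper_force: 0.0
F [-0.13  0.22 -0.68] sd [0.   0.08 0.84] P [ 610.1 -242.8  222.3] w 85.7 yaw 0.007 t 16.3
H [ 609.92333984 -243.61412048] (25.33466911315918, 18.05784034729004)
lid (array([ 659.59674072, -243.43626404]), (110.55265808105469, 160.36553955078125), np.float32(-5.2142208e-05))
from [ 610.1 -243.4  222.4] [-3.1413e+00 -2.0000e-04  6.3000e-03] F [-0.12 -0.03 -0.47] t 16.35 w 85.5
xyz [-0.2, 0.2, 99.4] ang [-0.0003, -0.0002, 0.0064]
```

```bash
python3 -m creep '[{"jaw":1,"xyz":[0,0,30],"angular":[0,0,0.004]},{"jaw":1,"xyz":[0,0,65],"angular":[0,0,0.004]},{"jaw":1,"xyz":[0,0,88],"angular":[0,0,0.004]},{"jaw":1,"xyz":[0,0,99],"angular":[0,0,0.004]},{"jaw":1,"xyz":[0,0,99],"angular":[0,0,0.004]},{"jaw":1,"xyz":[0,0,99],"angular":[0,0,0.004]},{"jaw":1,"xyz":[0,0,99],"angular":[0,0,0.004]},{"jaw":1,"xyz":[0,0,99],"angular":[0,0,0.004]}]'
python3 -c "
from h import *
feel(8);go(609.9,-243.6,123,.002)"
```

```text
clock: 17.35
eef_pos: [610.3, -244.7, 123.9]
tool_rot: [3.141, -0.001, 0.001]
force: [0.1, 0.5, 0.5]
width: 85.3
gripper_force: 0.0
F [-0.03  0.13  0.01] sd [0.19 0.46 0.28] P [ 610.  -244.6  123.4] w 85.1 yaw 0.001 t 17.75
from [ 610.  -244.5  123.1] [-3.1415e+00 -0.0000e+00  8.0000e-04] F [-0.2   0.68 -0.51] t 17.75 w 85.1
xyz [-0.1, -0.9, 0.1] ang [-0.0001, -0.0, -0.0012]
```

```bash
python3 -m creep '[{"jaw":1,"xyz":[0,-0.8,0],"angular":[0,0,0]},{"jaw":-1,"xyz":[0,-0.8,0],"angular":[0,0,0]},{"jaw":-1,"xyz":[0,-0.8,0],"angular":[0,0,0]},{"jaw":-1,"xyz":[0,-0.8,0],"angular":[0,0,0]},{"jaw":-1,"xyz":[0,-0.8,0],"angular":[0,0,0]},{"jaw":-1,"xyz":[0,-0.8,0],"angular":[0,0,0]},{"jaw":-1,"xyz":[0,-0.8,0],"angular":[0,0,0]}]'
python3 -c "
from h import *
feel(4)"
python3 -m creep '[{"jaw":-1,"xyz":[0.7,0,-1],"angular":[0,0,0]},{"jaw":-1,"xyz":[1.4,0,-2],"angular":[0,0,0]},{"jaw":-1,"xyz":[2.1,0,-3],"angular":[0,0,0]},{"jaw":-1,"xyz":[2.8,0,-4],"angular":[0,0,0]},{"jaw":-1,"xyz":[3.5,0,-5],"angular":[0,0,0]},{"jaw":-1,"xyz":[4.2,0,-6],"angular":[0,0,0]},{"jaw":-1,"xyz":[4.8,0,-7],"angular":[0,0,0]},{"jaw":-1,"xyz":[5.4,0,-8],"angular":[0,0,0]},{"jaw":-1,"xyz":[6,0,-9],"angular":[0,0,0]},{"jaw":-1,"xyz":[6,0,-9],"angular":[0,0,0]},{"jaw":-1,"xyz":[6,0,-9],"angular":[0,0,0]}]'
python3 -c "
from h import *
feel(12)"
```

```text
clock: 18.62
eef_pos: [610.0, -243.7, 123.3]
tool_rot: [-3.142, -0.0, 0.001]
force: [-0.4, 0.4, 2.0]
width: 25.5
gripper_force: 59.4
F [-0.54  0.89  2.43] sd [0.34 0.5  0.92] P [ 610.  -243.7  123.3] w 25.1 yaw 0.001 t 18.82
clock: 20.2
eef_pos: [616.0, -243.8, 132.1]
tool_rot: [3.142, -0.0, 0.001]
force: [0.5, -0.3, -6.0]
width: 25.2
gripper_force: 59.1
F [ 0.96  0.06 -6.02] sd [0.35 0.7  0.51] P [ 616.  -243.8  132.2] w 25.8 yaw 0.001 t 20.8
```

```bash
python3 -m creep '[{"jaw":-1,"xyz":[-1.2,0,1.8],"angular":[0,0,0]},{"jaw":-1,"xyz":[-2.4,0,3.6],"angular":[0,0,0]},{"jaw":-1,"xyz":[-3.6,0,5.4],"angular":[0,0,0]},{"jaw":-1,"xyz":[-4.8,0,7.2],"angular":[0,0,0]},{"jaw":-1,"xyz":[-5.5,0,8.2],"angular":[0,0,0]},{"jaw":-1,"xyz":[-6,0,9.2],"angular":[0,0,0]},{"jaw":-1,"xyz":[-6,0,9.2],"angular":[0,0,0]}]'
python3 -m creep '[{"jaw":-1,"xyz":[-3,0.1,0],"angular":[0,0,-0.001]},{"jaw":-1,"xyz":[-9,0.3,0],"angular":[0,0,-0.003]},{"jaw":-1,"xyz":[-16,0.6,0],"angular":[0,0,-0.005]},{"jaw":-1,"xyz":[-24,0.8,0],"angular":[0,0,-0.008]},{"jaw":-1,"xyz":[-32,1.1,0],"angular":[0,0,-0.011]},{"jaw":-1,"xyz":[-40,1.4,0],"angular":[0,0,-0.014]},{"jaw":-1,"xyz":[-48,1.7,0],"angular":[0,0,-0.017]},{"jaw":-1,"xyz":[-56,2,0],"angular":[0,0,-0.02]},{"jaw":-1,"xyz":[-64,2.3,0],"angular":[0,0,-0.023]},{"jaw":-1,"xyz":[-72,2.6,0],"angular":[0,0,-0.026]},{"jaw":-1,"xyz":[-80,2.8,0],"angular":[0,0,-0.03]},{"jaw":-1,"xyz":[-87,3,0],"angular":[0,0,-0.034]}]'
python3 -m creep '[{"jaw":-1,"xyz":[-7,0.2,0],"angular":[0,0,0]},{"jaw":-1,"xyz":[-13,0.4,0.1],"angular":[0,0,0]},{"jaw":-1,"xyz":[-18,0.5,0.1],"angular":[0,0,0]},{"jaw":-1,"xyz":[-22,0.5,0.1],"angular":[0,0,0]},{"jaw":-1,"xyz":[-25,0.5,0.1],"angular":[0,0,0]},{"jaw":-1,"xyz":[-27,0.5,0.1],"angular":[0,0,0]},{"jaw":-1,"xyz":[-28,0.5,0.1],"angular":[0,0,0]},{"jaw":-1,"xyz":[-28,0.5,0.1],"angular":[0,0,0]}]'
python3 -c "
from h import *
feel(4);go(490.1,-247.8,123.3,.0353)"
```

```text
clock: 21.68
eef_pos: [610.0, -243.8, 123.3]
tool_rot: [3.141, -0.0, 0.001]
force: [-2.2, 0.3, -0.7]
width: 25.4
gripper_force: 59.7
clock: 23.18
eef_pos: [522.9, -247.0, 123.3]
tool_rot: [3.141, -0.001, 0.035]
force: [3.4, 0.2, 3.6]
width: 25.1
gripper_force: 59.9
clock: 24.18
eef_pos: [495.4, -248.5, 123.2]
tool_rot: [3.141, -0.001, 0.035]
force: [4.1, 0.2, 5.0]
width: 25.8
gripper_force: 60.3
F [3.68 0.29 5.6 ] sd [0.42 0.38 0.41] P [ 495.3 -248.5  123.2] w 25.3 yaw 0.035 t 24.38
from [ 495.3 -248.5  123.2] [ 3.1411e+00 -1.0000e-03  3.4800e-02] F [3.25 0.03 4.93] t 24.38 w 25.3
xyz [-5.2, -0.9, -0.1] ang [0.0005, -0.001, -0.0005]
```

```bash
python3 -m creep '[{"jaw":-1,"xyz":[-1,0,-0.3],"angular":[0,0,0]},{"jaw":-1,"xyz":[-2,0,-0.5],"angular":[0,0,0]},{"jaw":-1,"xyz":[-3,0,-0.5],"angular":[0,0,0]},{"jaw":-1,"xyz":[-4,0,-0.5],"angular":[0,0,0]},{"jaw":-1,"xyz":[-4,0,-0.5],"angular":[0,0,0]}]'
for i in 1 2 3; do python3 -m creep '[{"jaw":-1,"xyz":[-0.5,0,0],"angular":[0,0,0]},{"jaw":-1,"xyz":[-0.7,0,0],"angular":[0,0,0]}]'; done
python3 -c "
from h import *
feel(4)"
```

```text
clock: 25.0
eef_pos: [490.6, -248.4, 123.3]
tool_rot: [-3.141, 0.001, 0.035]
force: [3.2, -0.3, 3.0]
width: 25.1
gripper_force: 60.2
clock: 25.25
eef_pos: [490.2, -248.4, 123.3]
tool_rot: [-3.141, 0.0, 0.035]
force: [3.4, 0.3, 1.8]
width: 25.3
gripper_force: 60.1
clock: 25.5
eef_pos: [489.8, -248.4, 123.3]
tool_rot: [-3.142, -0.0, 0.035]
force: [4.7, 0.1, 1.0]
width: 25.4
gripper_force: 60.0
clock: 25.75
eef_pos: [489.6, -248.5, 123.3]
tool_rot: [3.141, -0.001, 0.035]
force: [5.5, -1.2, -0.5]
width: 24.8
gripper_force: 59.6
F [ 5.73 -0.11 -1.31] sd [0.92 0.52 0.19] P [ 489.6 -248.5  123.3] w 25.5 yaw 0.035 t 25.95
```

```bash
python3 -m creep '[{"jaw":-1,"xyz":[-0.5,0,0.1],"angular":[0,0,0]},{"jaw":-1,"xyz":[-0.8,0,0.1],"angular":[0,0,0]}]'
python3 -m creep '[{"jaw":-1,"xyz":[-0.5,0,0.1],"angular":[0,0,0]},{"jaw":-1,"xyz":[-0.8,0,0.1],"angular":[0,0,0]}]'
python3 -c "
from h import *
feel(4)"
```

```text
clock: 26.2
eef_pos: [489.5, -248.5, 123.3]
tool_rot: [3.141, -0.003, 0.035]
force: [6.8, 0.1, -1.3]
width: 25.4
gripper_force: 59.6
clock: 26.45
eef_pos: [489.4, -248.5, 123.3]
tool_rot: [3.141, -0.004, 0.035]
force: [6.6, -0.1, -1.2]
width: 25.4
gripper_force: 59.6
F [ 7.49  0.6  -2.11] sd [0.42 0.12 0.6 ] P [ 489.4 -248.5  123.3] w 25.0 yaw 0.035 t 26.65
```

```bash
python3 -m creep '[{"jaw":-1,"xyz":[0.8,0,0.3],"angular":[0,0,0]},{"jaw":0.2,"xyz":[0.8,0,0.3],"angular":[0,0,0]},{"jaw":1,"xyz":[0.8,0,0.3],"angular":[0,0,0]},{"jaw":1,"xyz":[0.8,0,0.3],"angular":[0,0,0]},{"jaw":1,"xyz":[0.8,0,0.3],"angular":[0,0,0]},{"jaw":1,"xyz":[0.8,0,-20],"angular":[0,0,0]},{"jaw":1,"xyz":[0.8,0,-60],"angular":[0,0,0]},{"jaw":1,"xyz":[0.8,0,-100],"angular":[0,0,0]},{"jaw":1,"xyz":[0.8,0,-100],"angular":[0,0,0]},{"jaw":1,"xyz":[0.8,0,-100],"angular":[0,0,0]}]'
python3 - <<'E'
from h import *
p,d,W=cloud("wrist");z=W[...,2]
M=(abs(z-95)<4)&(abs(W[...,1]+248)<75)&(W[...,0]<640);Q=W[M];print("lid",rect(Q[:,:2]),Q.min(0))
cv2.imwrite("pics/w4.png",p[...,::-1])
go(565.9,-5.5,225,-.036)
E
```

```text
clock: 27.9
eef_pos: [487.5, -248.2, 222.7]
tool_rot: [-3.141, 0.001, 0.035]
force: [0.1, -1.2, -0.0]
width: 85.4
gripper_force: 0.0
lid (array([ 538.9463501 , -246.60510254]), (159.08554077148438, 110.34918212890625), np.float32(0.035251692)) [ 458.03436724 -304.11079813   91.11185153]
from [ 487.3 -248.1  222.1] [-3.1405e+00  2.0000e-03  3.4800e-02] F [-0.47  0.88 -0.26] t 27.95 w 85.2
xyz [87.0, -239.7, -2.8] ang [-0.001, 0.002, 0.0708]
```

View pics/w4.png

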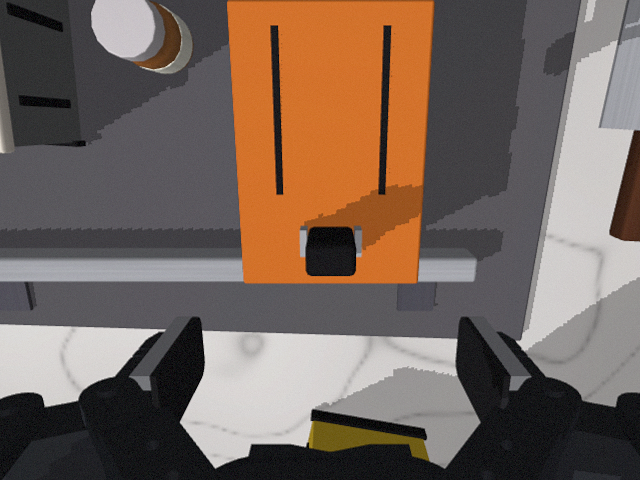

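```bash
python3 -m creep '[{"jaw":1,"xyz":[87,-240,-3],"angular":[0,0,0.071]},{"jaw":1,"xyz":[87,-240,-3],"angular":[0,0,0.071]},{"jaw":1,"xyz":[87,-240,-3],"angular":[0,0,0.071]},{"jaw":1,"xyz":[87,-240,-3],"angular":[0,0,0.071]},{"jaw":1,"xyz":[87,-240,-3],"angular":[0,0,0.071]},{"jaw":1,"xyz":[87,-240,-3],"angular":[0,0,0.071]},{"jaw":1,"xyz":[87,-240,-3],"angular":[0,0,0.071]},{"jaw":1,"xyz":[87,-240,-3],"angular":[0,0,0.071]},{"jaw":1,"xyz":[87,-240,-3],"angular":[0,0,0.071]},{"jaw":1,"xyz":[87,-240,-3],"angular":[0,0,0.071]}]'
python3 -c "
from h import *
feel(4);look(566,-5.5)"
```

```text
clock: 29.2
eef_pos: [566.7, -6.1, 226.3]
tool_rot: [-3.142, -0.0, -0.037]
force: [0.3, 0.5, -0.1]
width: 85.2
gripper_force: 0.0
F [-0.09 -0.47  0.27] sd [0.09 0.46 0.29] P [566.7  -5.8 226.2] w 85.4 yaw -0.036 t 29.4
F [ 0.05 -0.32 -0.8 ] sd [0.02 0.09 0.05] P [566.7  -5.6 226.2] w 85.4 yaw -0.036 t 29.5
H [565.10931396  -5.22709179] (25.73880958557129, 18.226823806762695)
lid (array([614.62652588,  -6.53119278]), (110.43943786621094, 160.59304809570312), np.float32(-0.026814196))
from [566.7  -5.6 226.2] [-3.1416e+00 -1.0000e-04 -3.6200e-02] F [-0.36  0.88  0.19] t 29.55 w 85.5
xyz [-1.6, -0.3, 103.2] ang [-0.0, -0.0001, -0.0094]
```

```bash
python3 -m creep '[{"jaw":1,"xyz":[-1.3,-0.3,30],"angular":[0,0,-0.006]},{"jaw":1,"xyz":[-1.3,-0.3,65],"angular":[0,0,-0.006]},{"jaw":1,"xyz":[-1.3,-0.3,90],"angular":[0,0,-0.006]},{"jaw":1,"xyz":[-1.3,-0.3,102.5],"angular":[0,0,-0.006]},{"jaw":1,"xyz":[-1.3,-0.3,102.5],"angular":[0,0,-0.006]},{"jaw":1,"xyz":[-1.3,-0.3,102.5],"angular":[0,0,-0.006]},{"jaw":1,"xyz":[-1.3,-0.3,102.5],"angular":[0,0,-0.006]},{"jaw":1,"xyz":[-1.3,-0.3,102.5],"angular":[0,0,-0.006]}]'
python3 -c "
from h import *
feel(10);go(565.2,-5.3,123,-.03)
p,d,W=cloud('wrist');z=W[...,2]
Q=W[(abs(z-95)<4)&(abs(W[...,1]+6)<75)&(abs(W[...,0]-615)<95)];print(rect(Q[:,:2]))"
```

```text
clock: 30.55
eef_pos: [565.8, -5.3, 124.4]
tool_rot: [-3.141, -0.001, -0.03]
force: [0.1, 0.1, 0.2]
width: 85.4
gripper_force: 0.0
F [-0.14  0.1  -0.19] sd [0.35 0.65 0.51] P [565.5  -5.3 123.8] w 85.3 yaw -0.03 t 31.05
from [565.4  -5.3 123.6] [-3.1416  0.     -0.0302] F [-0.32  0.04  0.89] t 31.05 w 85.3
xyz [-0.2, 0.0, 0.6] ang [-0.0, 0.0, -0.0002]
(array([603.46697998,  -6.4186058 ]), (110.80672454833984, 137.7906036376953), np.float32(-0.029656816))
```

```bash
python3 -m creep '[{"jaw":-1,"xyz":[0,0,0],"angular":[0,0,0]},{"jaw":-1,"xyz":[0,0,0],"angular":[0,0,0]},{"jaw":-1,"xyz":[0,0,0],"angular":[0,0,0]},{"jaw":-1,"xyz":[0,0,0],"angular":[0,0,0]},{"jaw":-1,"xyz":[0,0,0],"angular":[0,0,0]},{"jaw":-1,"xyz":[0,0,0],"angular":[0,0,0]}]'
python3 -c "
from h import *
feel(4)"
python3 -m creep '[{"jaw":-1,"xyz":[0.7,0,-1],"angular":[0,0,0]},{"jaw":-1,"xyz":[1.4,0,-2],"angular":[0,0,0]},{"jaw":-1,"xyz":[2.1,0,-3],"angular":[0,0,0]},{"jaw":-1,"xyz":[2.8,0,-4],"angular":[0,0,0]},{"jaw":-1,"xyz":[3.5,0,-5],"angular":[0,0,0]},{"jaw":-1,"xyz":[4.2,0,-6],"angular":[0,0,0]},{"jaw":-1,"xyz":[4.8,0,-7],"angular":[0,0,0]},{"jaw":-1,"xyz":[5.4,0,-8],"angular":[0,0,0]},{"jaw":-1,"xyz":[6,0,-9],"angular":[0,0,0]},{"jaw":-1,"xyz":[6,0,-9],"angular":[0,0,0]},{"jaw":-1,"xyz":[6,0,-9],"angular":[0,0,0]}]'
python3 -c "
from h import *
feel(12)"
```

```text
clock: 31.85
eef_pos: [565.5, -5.3, 123.8]
tool_rot: [-3.142, -0.0, -0.03]
force: [-1.0, 0.8, 1.4]
width: 25.1
gripper_force: 59.2
F [0.01 0.51 2.99] sd [0.32 0.43 0.37] P [565.5  -5.3 123.8] w 24.8 yaw -0.03 t 32.05
clock: 33.42
eef_pos: [571.4, -5.5, 132.7]
tool_rot: [3.142, 0.0, -0.03]
force: [-0.0, 0.0, -1.8]
width: 25.3
gripper_force: 58.9
F [ 0.13 -0.22 -1.65] sd [0.41 0.61 0.4 ] P [571.4  -5.5 132.7] w 25.2 yaw -0.03 t 34.02
```

```bash
python3 -m creep '[{"jaw":-1,"xyz":[-1.2,0,1.8],"angular":[0,0,0]},{"jaw":-1,"xyz":[-2.4,0,3.6],"angular":[0,0,0]},{"jaw":-1,"xyz":[-3.6,0,5.4],"angular":[0,0,0]},{"jaw":-1,"xyz":[-4.8,0,7.2],"angular":[0,0,0]},{"jaw":-1,"xyz":[-5.5,0,8.2],"angular":[0,0,0]},{"jaw":-1,"xyz":[-6,0,9],"angular":[0,0,0]},{"jaw":-1,"xyz":[-6,0,9],"angular":[0,0,0]},{"jaw":0.2,"xyz":[-6,0,9],"angular":[0,0,0]},{"jaw":1,"xyz":[-6,0,9],"angular":[0,0,0]},{"jaw":1,"xyz":[-6,0,9],"angular":[0,0,0]},{"jaw":1,"xyz":[-6,0,9],"angular":[0,0,0]},{"jaw":1,"xyz":[-6,0,9],"angular":[0,0,0]}]'
python3 -m creep '[{"jaw":1,"xyz":[0,0,-20],"angular":[0,0,0]},{"jaw":1,"xyz":[0,0,-60],"angular":[0,0,0]},{"jaw":1,"xyz":[0,0,-110],"angular":[0,0,0]},{"jaw":1,"xyz":[0,0,-150],"angular":[0,0,0]},{"jaw":1,"xyz":[-50,0,-190],"angular":[0,0,0]},{"jaw":1,"xyz":[-100,0,-200],"angular":[0,0,0]},{"jaw":1,"xyz":[-100,0,-200],"angular":[0,0,0]},{"jaw":1,"xyz":[-100,0,-200],"angular":[0,0,0]}]'
python3 - <<'E'
from h import *
feel(3);p,d,W=cloud("top");cv2.imwrite("pics/t5.png",p[...,::-1]);z=W[...,2]
for n,x,y in(("dark",521,251),("milk",539,-247),("white",615,-7)):
    Q=W[(abs(z-95)<6)&(abs(W[...,1]-y)<75)&(abs(W[...,0]-x)<100)];print(n,rect(Q[:,:2]))
L=W[silhouettes("top","rail")[0]["pixels"]];L=L[(L[:,2]>36)&(L[:,2]<45)];print("rail",np.polyfit(L[:,1],L[:,0],1))
E
```

```text
clock: 35.52
eef_pos: [565.4, -5.3, 123.7]
tool_rot: [3.142, -0.0, -0.03]
force: [-0.4, -0.9, 0.0]
width: 85.3
gripper_force: 0.0
clock: 36.52
eef_pos: [466.1, -2.2, 324.0]
tool_rot: [-3.141, -0.002, -0.03]
force: [0.3, 0.1, -0.0]
width: 85.2
gripper_force: 0.0
F [-0.4   0.17 -0.34] sd [0.04 0.16 0.31] P [466.4  -2.3 323.4] w 85.3 yaw -0.03 t 36.67
dark (array([522.79986572, 250.3901062 ]), (160.32843017578125, 111.30933380126953), np.float32(0.03745068))
milk (array([ 540.36987305, -247.80841064]), (160.40261840820312, 110.96916198730469), np.float32(0.034146577))
white (array([661.16265869,  -8.99903107]), (109.87760162353516, 69.29415130615234), np.float32(1.5093913))
rail [-3.50656032e-02  4.41453815e+02]
```

View pics/t5.png

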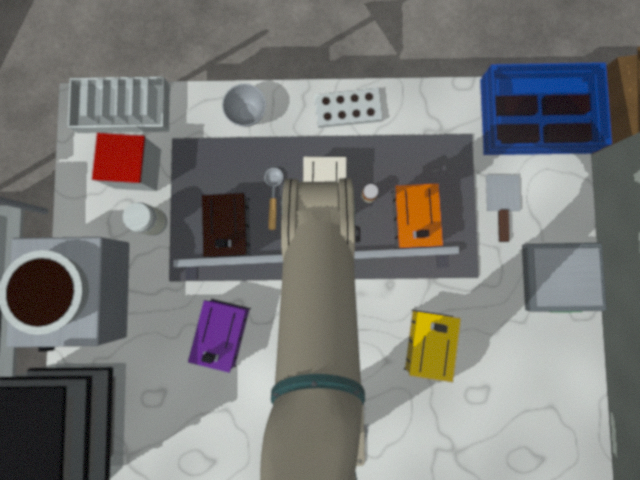

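```bash
python3 -c "
from cell import ctrl
print(ctrl.finish_job())"
```

```text
the job is handed in; nothing more can be done
None
```

The dark brown and orange totes felt full and were pulled flush to the rail, the white one felt empty and was left where it stood, and the job was handed in at about 37 s.

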